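# Slide the carrier board home in the inspection fixture

### The job

On the inspection fixture, put the closed fingertips behind the carrier board that bears the round turned part and push it gently along its rails until you feel it drop into the locating notch of its lane, lying flat with its top level with the guide strips. Only push it: do not grip it, lift it or ram it. Leave the other board (with the square stepped block), the end mill, the pliers and the dial stand where they are, and finish with the hand clear.

Things in the scene. Friction and masses are not known exactly. Their poses are not given: they have to be found in the camera images.
- round_board: the board to push: loose steel board 60 (x) x 90 (y) x 12 mm, 0.2 to 0.45 kg, pushing it takes up to 5 N, briefly 10 N as it dips. Origin: centre of its underside; y along the rails. Its upright end faces (y = +45 and -45 mm) are free to push. It starts riding on the rails of one of the lanes, underside 18 mm and top 30 mm above the table, 110 to 200 mm short of that lane's notch
- round_part_top (a point): centre of the top of the round, waisted, turned aluminium part, 42 mm across and 39 mm tall, fixed on the middle of the board to push; this point is 51 mm above that board's underside
- square_board: the other board, to be left alone: the same board, but bearing a square two-step aluminium block (40 mm square below, 24 mm square above, 38 mm tall). Origin: centre of its underside. It rides in the other lane
- fixture: fixed two-lane fixture; green base 232 (x) x 440 (y) x 8 mm on the table, origin: centre of its underside. Lanes run along its y, centred at x = -60 (near lane) and +60 mm (far). Each has two steel rails 12 mm wide, 36 mm apart, tops 18 mm above the table, 430 mm long, ends open, and outside them guide strips 63 mm apart, tops 24 mm above the table. Notch: rails cut 6 mm down over 95 mm
- notch_near (a point): centre of the near lane's notch, on its floor, 12 mm above the table (fixture x = -60, y = +50 mm). A board in this lane starts on the fixture's -y side and is pushed to +y; its origin belongs here, within 2.5 mm along the lane
- notch_far (a point): centre of the far lane's notch, on its floor, 12 mm above the table (fixture x = +60, y = -50 mm). A board in this lane starts on the +y side and is pushed to -y; its origin belongs here. In either notch the leading end dips first, then the trailing end drops, and within 5 mm more the notch's upright far end stops the board; seated, its underside is 12 mm, its top 24 mm above the table
- end_mill: bystander, loose: an end mill standing upright in a round steel holder, 42 mm across, 101 mm tall; origin at the centre of its foot
- pliers: bystander, loose: pliers with yellow handles lying on the table beyond the fixture, about 175 mm long, 60 mm wide, 14 mm thick; origin near the middle, jaws towards its +y
- dial_stand: bystander, fixed: green dial indicator stand, foot 100 x 130 mm, column and arm up to 235 mm tall; origin at the centre of its underside, dial towards its +y, at the right of the fixture
There are look-alikes about, which are no part of the job. Leave any purple or red look-alike of the round_board alone.

How it is judged (in metres and radians):
At the end, for the whole second after the job is handed in: The board with the round part lies at rest in the notch of its lane: its origin within 7 mm of the notch's centre in plan, its underside less than 14.5 mm above the table (12 seated, 18 on the rails), within 0.03 rad of level; the other board is within 12 mm of where it was (((horizontal distance between round_board and notch_near below 0.007 m and height (world z) of round_board below 0.0145 m) or (horizontal distance between round_board and notch_far below 0.007 m and height (world z) of round_board below 0.0145 m)) and angle between round_board's own z axis and vertical below 0.03 rad and linear speed of round_board below 0.01 m/s and distance of square_board from where it was at the start of the episode below 0.012 m); the robot touches nothing.
It fails at once if the board is lifted more than 8 mm above its rails, or tipped up (height (world z) of round_board above 0.026 m or angle between round_board's own z axis and vertical above 0.3 rad).
It fails at once if the board is gripped or rammed: more than 40 N between fingers and board (contact force between the fingers and round_board above 40 N).
It fails at once if the other board is moved more than 12 mm (distance of square_board from where it was at the start of the episode above 0.012 m).
It fails at once if the end mill or the pliers are moved more than 20 mm (distance of any of end_mill, pliers from where it was at the start of the episode above 0.02 m).
It fails at once if the dial stand is knocked (more than 5 N) (contact force between any of the arm, the fingers and dial_stand above 5 N).
It also fails if it takes over 42 s, if anything falls off the work surface, if the arm or the gripper's body presses on something with over 40 N, if the wrist force passes 120 N, or if a joint passes its speed limit or range.

### The arm

A 6-joint arm with a two-finger parallel gripper is mounted at the origin on the work surface. World frame = base frame: x ahead of the robot, y to its left, z up, the work surface at z = 0. Lengths are in mm, angles in rad, forces in N, time in s.
With the tool pointing down it reaches from about 350 to 975 mm from the base axis. Payload 7.1 kg.
Tool frame: the origin (TCP) lies midway between the tips of the shut fingers; the grasp point (between the pads) lies pinch_z behind it (pinch_z is the distance from the TCP to the grasp point, in mm); z points along the fingers, y is the line along which they close (so a half turn about z gives the same grasp; the last joint's range is limited). The gripper opens to 88 mm and grips with 3 to 60 N. Pads are 20 mm wide; open, the fingers measure 115 mm over their backs; the gripper's body (75 mm by 178 mm) begins 61 mm behind the grasp point.
Start: joints at [1.174, 0.423, 1.63, -0, 1.089, -0.019], TCP at [230.516, 580.919, 222.675] pointing down, gripper open.
Joint ranges: [-3, 3], [-0.9, 2.11], [0.09, 2.58], [-1.31, 4.45], [0.11, 2.69], [-2.54, 2.54]. Speed limits (rad/s): [2.39, 2.39, 3.01, 3.14, 3.14, 3.14].

### API

Orientations are given as a rotation vector (axis times angle).
In Python, from workcell import get_obs, get_image, close_job, pinch_z gives the robot as it stands.
- The arm moves only by the tool jog_arm, never from a script. Its argument "commands" is a list of rows, each a list of 3 entries, a list of its own where there are three numbers: the gripper command: -1 is shut, 1 is fully open, values between are in proportion, then the shift along the tool's x, y, z as a fraction of full scale, then the turn, a rotation vector about the tool's x, y, z as a fraction of full scale. In form: [[gripper, [tx, ty, tz], [rx, ry, rz]], ...]. A call has 1 to 10 rows; each row shifts and turns the commanded pose from where the row before left it, along the tool's axes as they then stand; what a row does not reach is not made up. Full scale, the value 1, is 0.1 m for a shift and 45 degrees for a turn. A row lasts 1/10 s, in which the tool goes at most 50 mm and 8.59 degrees, less where a joint would pass 70% of its speed; a pose out of reach is approached as far as the arm can. A call with a number of a shift or a turn outside -1 to 1 is refused whole. A call with a gripper value outside its range is refused whole. The fingers move at their own pace and stop on an object; the grip force is fixed at half the most. Time passes only in rows, so rows that do not move let the fingers close. It gives the time, the measured TCP pose, the force, the opening and the grip force at its end, in the units of the state.
- get_obs(): the state, without advancing time (a new reading comes with each control period).
- get_image(name): name is "scene" or "top" or "wrist"; returns a dict with "image" (420x560x3 uint8, blue, green, red), "z_map" (420x560 float32, mm along the optical axis (not along the pixel's ray), 0 where there is no reading), "intrinsics" (3x3 intrinsics, pixels), "k1" (the pictures are not rectified: a ray, as slopes to the right and down, at radius r is drawn at 1 + k1 r^2 times it, then the intrinsics apply), "eye" and "orientation" of the camera in the world; the wrist camera has in their place "mount" (4x4, takes a point from camera to tool coordinates, whose origin is the TCP and whose axes are the flange's). Camera axes: x right, y down, z forward; pixel columns grow to the right and rows downward; lengths in mm; the calibration is good to about 2 mm. A picture is of the moment at which its call begins: read the wrist's pose just before it.
- close_job(): hands the job in; it is judged then, once.
The state is a dict: "t": time; "qpos": joint angles; "qvel": joint speeds; "joint_torque": joint torques, N m; "ee_pos": TCP position; "orientation": TCP orientation; "ft_force": force on the tool from outside, world axes, zero at the start; "moment": the same for the moment, N m; "width": finger opening in mm; "grasp_force": force on a finger pad.
Only numpy, scipy, OpenCV 4.12 (cv2) and the standard library are available. Lean on these libraries where they do the work, as an engineer would, in place of code of your own. Each camera call takes 0.05 s, during which the arm holds its last target. There are 200 camera calls.

## Working session

There is one attempt and no reset: what is moved stays moved. The work goes in short steps, Python scripts to look and compute and a tool call to move; the robot and the scene stay as the last step left them, time stands still between calls to the robot, and variables do not carry over. Pictures are saved under pics/ and viewed, at most 10 in all, crops included, and the job is handed in when it is done.

Besides the shell and the picture viewer there is one more tool, called after "Emit:" as a command line: name --argument value ..., lists and objects as JSON in quotes. jog_arm: Moves the arm, as the interface text tells. Its arguments: {"type":"object","properties":{"commands":{"type":"array","items":{"type":"array"}}},"required":["commands"]}

```bash
mkdir -p pics; cat > h.py <<'E'
import numpy as np, cv2
from workcell import get_obs, get_image, close_job, pinch_z
from scipy.spatial.transform import Rotation as R
def cam(n):
    o=get_obs(); d=get_image(n)
    if n=='wrist':
        T=np.eye(4);T[:3,:3]=R.from_rotvec(o['orientation']).as_matrix();T[:3,3]=o['ee_pos'];d['T']=T@np.array(d['mount'])
    else:
        q=np.array(d['orientation']); T=np.eye(4);T[:3,:3]=q if q.shape==(3,3) else R.from_rotvec(q).as_matrix();T[:3,3]=d['eye'];d['T']=T
    return d
def slopes(d,uv):
    K=np.array(d['intrinsics']); p=np.array(uv,float).reshape(-1,1,2)
    return cv2.undistortPoints(p,K,np.array([d['k1'],0,0,0.]))[:,0]
def plane(d,uv,z):
    s=slopes(d,uv); r=np.c_[s,np.ones(len(s))]@d['T'][:3,:3].T; e=d['T'][:3,3]
    return e+r*((z-e[2])/r[:,2])[:,None]
def cloud(d):
    z=d['z_map'];h,w=z.shape;u,v=np.meshgrid(np.arange(w),np.arange(h))
    s=slopes(d,np.stack([u,v],-1).reshape(-1,2)); P=np.c_[s,np.ones(len(s))]*z.reshape(-1,1)
    return (P@d['T'][:3,:3].T+d['T'][:3,3]).reshape(h,w,3)
E
python3 - <<'E'
from h import *
o=get_obs();print(o,pinch_z)
a=cam('scene');b=cam('top')
print(a['eye'],a['orientation'],b['eye'],b['orientation'],b['intrinsics'],b['k1'])
cv2.imwrite('pics/scene.png',a['image']);cv2.imwrite('pics/top.png',b['image'])
E
```

```text
{'t': 0.0, 'qpos': array([ 1.17400287e+00,  4.23852620e-01,  1.63067115e+00, -2.21454070e-05,
        1.08859659e+00, -1.90045797e-02]), 'qvel': array([ 0.00191345,  0.0010018 ,  0.00136804, -0.00081476,  0.00036479,
       -0.00109452]), 'joint_torque': array([ 1.45065192e-04, -5.44603801e+01, -2.73660725e+01,  6.42822054e-02,
        2.27578398e-02, -1.28432598e-04]), 'ee_pos': array([230.3138058 , 580.42692386, 221.90174783]), 'orientation': array([-5.89834998e-01, -3.08542265e+00,  2.35417722e-03]), 'ft_force': array([ 0.5483355 , -0.09721619, -0.10280559]), 'moment': array([0.07980207, 0.0125562 , 0.01066683]), 'grasp_force': 0.0, 'width': 87.83724118921924} 18.700000000000003
[1262.70644252  228.79421186  922.89391344] [-1.50893857 -2.12420121  0.83005653] [ 380.46873787   -1.57721565 1469.91902414] [-2.14549454  2.19698944 -0.13567738] [[488.77710509   0.         284.6641037 ]
 [  0.         488.77710509 210.68158082]
 [  0.           0.           1.        ]] -0.0446201356305347
```

View pics/scene.png

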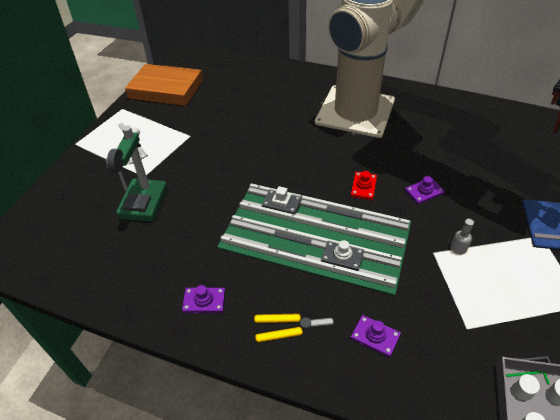

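View pics/top.png

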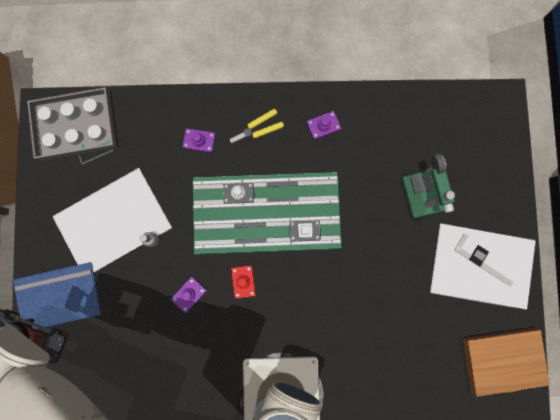

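The scene picture shows two steel boards on the green fixture: the round part at scene (343,253) / top (238,192), and the square block at scene (282,200) / top (305,231). The purple look-alikes at top (199,140), (324,125) and (189,295), and the red one at (243,282), are off the fixture. The target is the steel board at top (238,192) in the far lane. It gets pushed towards -y, which is right in the top view.

```bash
python3 - <<'E'
from h import *
a=cam('scene');b=cam('top')
im=b['image'];hsv=cv2.cvtColor(im,cv2.COLOR_BGR2HSV)
cv2.imwrite('pics/crop.png',cv2.resize(im[160:265,180:350],None,fx=4.5,fy=4.5,interpolation=cv2.INTER_CUBIC))
# fixture outline from green base
m=cv2.inRange(hsv,(60,60,20),(90,255,255));m=cv2.morphologyEx(m,cv2.MORPH_CLOSE,np.ones((15,15)))
c=max(cv2.findContours(m,0,2)[0],key=cv2.contourArea)
r=cv2.minAreaRect(c);P=plane(b,cv2.boxPoints(r),10);print('fix',P.round(1),P.mean(0).round(1))
for n,d in(('scene',a),('top',b)):
    C=cloud(d);hs=cv2.cvtColor(d['image'],cv2.COLOR_BGR2HSV)
    ctr=P.mean(0)
    near=(abs(C[...,0]-ctr[0])<130)&(abs(C[...,1]-ctr[1])<230)
    for lo,hi in((61,75),):
        k=(near&(C[...,2]>lo)&(C[...,2]<hi)&(d['z_map']>0)).astype(np.uint8)
        nn,l,s,_=cv2.connectedComponentsWithStats(k)
        for i in range(1,nn):
            if s[i,4]>15: q=C[l==i];print(n,lo,s[i],np.median(q,0).round(1),q.min(0).round(1),q.max(0).round(1))
# end mill
C=cloud(b);k=(C[...,2]>40)&(C[...,2]<120)&(C[...,1]>100)&(C[...,0]>350);k=cv2.connectedComponentsWithStats(k.astype(np.uint8))
for i in range(1,k[0]):
    if k[2][i,4]>15: q=C[k[1]==i];print('tall',k[2][i],q.min(0).round(),q.max(0).round())
E
```

```text
fix [[ 652.   256.    10. ]
 [ 659.5 -191.    10. ]
 [ 424.4 -191.3   10. ]
 [ 418.   248.    10. ]] [538.5  30.4  10. ]
scene 61 [275 186  12  10  86] [482.7 -79.9  67.7] [467.1 -93.3  61.3] [493.4 -68.9  71.8]
scene 61 [338 240  11  10  86] [599.  114.2  68.4] [585.  101.9  62.3] [611.1 126.7  72.4]
top 61 [233 187   9   8  53] [598.1 112.9  68.9] [587.  101.2  61.3] [608.3 124.6  74.1]
top 61 [301 225   9   9  74] [481.2 -80.9  69.9] [469.  -92.8  62. ] [493.4 -69.1  74.7]
tall [97 88 10 10 21] [896. 507.  40.] [927. 535.  47.]
tall [ 83  99  15  14 161] [851. 531.  40.] [891. 576.  62.]
tall [ 61 102  14  15 148] [841. 605.  40.] [883. 644.  58.]
tall [ 38 107  14  13 140] [831. 672.  40.] [871. 714.  58.]
tall [ 88 125  12  13  67] [773. 527.  40.] [812. 561.  49.]
tall [ 65 129  13  13  71] [763. 592.  40.] [801. 631.  48.]
tall [ 42 133  14  14  71] [750. 661.  40.] [791. 699.  46.]
tall [192 133  10   8  60] [754. 220.  40.] [778. 246.  59.]
tall [ 66 150  11   3  16] [729. 596.  40.] [736. 624.  48.]
tall [231 185  12  14 129] [578. 100.  40.] [618. 133.  76.]
tall [140 232  16  14 176] [447. 355.  40.] [485. 393. 108.]
```

View pics/crop.png

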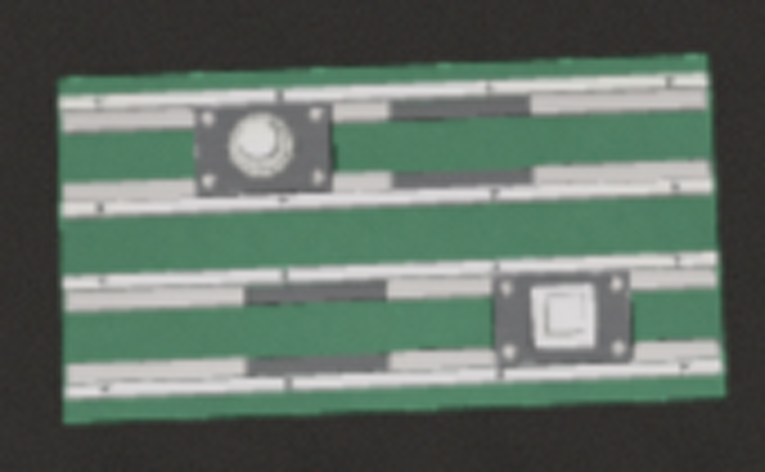

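The crop confirms the target: round part on a steel board at crop (262,148), in the far lane, riding short of the dark notch at crop (390–530). The square-block board is at crop (563,317), in the near lane.

```bash
python3 - <<'E'
from h import *
b=cam('top')
f=lambda L,z:plane(b,np.array(L)/4.5+[180-.4,160-.4],z).round(1)
print('strips24',f([(60,102),(708,80),(62,208),(712,186),(64,391),(720,367)],24))
print('notch12 corners',f([(392,113),(530,104),(392,180),(530,178)],15))
P=f([(196,106),(331,106),(331,190),(196,192)],30);print('board',P,P.mean(0))
o=get_obs();M=R.from_rotvec(o['orientation']).as_matrix();print(M.round(3))
E
```

```text
strips24 [[ 632.3  248.    24. ]
 [ 637.5 -184.    24. ]
 [ 561.2  246.9   24. ]
 [ 566.1 -184.1   24. ]
 [ 440.3  246.1   24. ]
 [ 445.9 -185.    24. ]]
notch12 corners [[621.4  27.5  15. ]
 [625.4 -65.   15. ]
 [576.1  28.4  15. ]
 [575.4 -63.7  15. ]]
board [[626.5 156.9  30. ]
 [624.5  67.5  30. ]
 [568.4  68.5  30. ]
 [569.1 157.5  30. ]] [597.125 112.6    30.   ]
[[-0.929  0.369 -0.   ]
 [ 0.369  0.929 -0.001]
 [ 0.    -0.001 -1.   ]]
```

Emit:
jog_arm --commands '[[-1, [0, 0, 0], [0, 0, -0.166]], [-1, [0, 0, 0], [0, 0, -0.166]], [-1, [0, 0, 0], [0, 0, -0.166]], [-1, [-0.3, -0.3, 0], [0, 0, 0]], [-1, [-0.3, -0.3, 0], [0, 0, 0]], [-1, [-0.3, -0.3, 0], [0, 0, 0]], [-1, [-0.3, -0.3, 0], [0, 0, 0]], [-1, [-0.3, -0.3, 0], [0, 0, 0]], [-1, [-0.3, -0.3, 0], [0, 0, 0]], [-1, [-0.3, -0.3, 0], [0, 0, 0]]]'

```text
t: 1.25
ee_pos: [444.3, 372.4, 222.7]
orientation: [0.021, -3.142, -0.0]
ft_force: [0.5, 0.3, 0.2]
width: 11.3
grasp_force: 0.0
```

Emit:
jog_arm --commands '[[-1, [-0.3, -0.3, 0], [0, 0, 0]], [-1, [-0.3, -0.3, 0], [0, 0, 0]], [-1, [-0.3, -0.3, 0], [0, 0, 0]], [-1, [0, 0, 0], [0, 0, 0]], [-1, [0, 0, 0], [0, 0, 0]], [-1, [0, 0, 0], [0, 0, 0]]]'

```text
t: 1.85
ee_pos: [533.7, 285.5, 222.5]
orientation: [0.022, -3.141, -0.0]
ft_force: [-1.1, 0.3, -0.2]
width: 0.4
grasp_force: 0.0
```

```bash
python3 - <<'E'
from h import *
d=cam('wrist');o=get_obs();print(o['t'],o['ee_pos'],o['width'],o['ft_force']);print(R.from_rotvec(o['orientation']).as_matrix().round(3))
cv2.imwrite('pics/w1.png',d['image']);print(d['T'].round(2))
E
```

```text
1.9 [533.52196234 285.78557107 222.54544784] 0.37033069199914626 [ 0.20805241  0.68894073 -0.5348007 ]
[[-1.    -0.015 -0.001]
 [-0.015  1.    -0.   ]
 [ 0.001 -0.    -1.   ]]
[[-1.0000e-02  9.6000e-01  2.8000e-01  4.5774e+02]
 [ 1.0000e+00  1.0000e-02  0.0000e+00  2.8453e+02]
 [-0.0000e+00  2.8000e-01 -9.6000e-01  3.8482e+02]
 [ 0.0000e+00  0.0000e+00  0.0000e+00  1.0000e+00]]
```

View pics/w1.png

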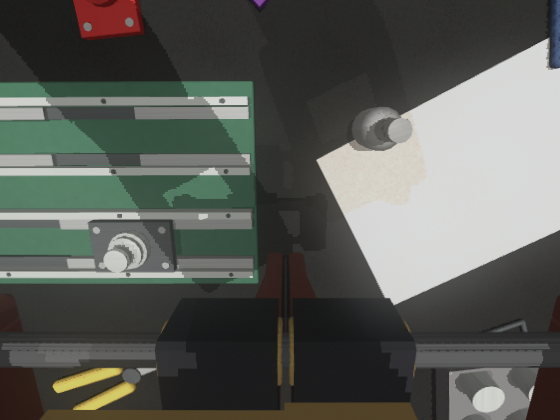

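The wrist view shows the shut fingers at about (287,300). The board with the round part is at (90–175, 220–272), and its rear edge at column ~174 is free. The lane behind it is clear.

```bash
python3 - <<'E'
from h import *
d=cam('wrist')
P=plane(d,[(90,221),(172.5,220),(175.5,271),(95,273)],30);print(P.round(1),P.mean(0))
print(plane(d,[(250,211),(250,276)],24))
C=cloud(d)
# finger shape near tip: depth near fingers
print(C[300:350:6,285].round(0)); print(C[290,250:330:5].round(0))
E
```

```text
[[566.8  72.1  30. ]
 [564.3 162.8  30. ]
 [625.1 161.4  30. ]
 [629.1  68.7  30. ]] [596.32574682 116.24827101  30.        ]
[[554.54620683 246.91988311  24.        ]
 [632.92302417 245.75971461  24.        ]]
[[537. 286. 245.]
 [540. 286. 247.]
 [542. 286. 248.]
 [703. 287.   0.]
 [712. 288.   1.]
 [720. 288.   1.]
 [505. 285. 318.]
 [506. 285. 319.]
 [506. 285. 320.]]
[[664. 243.   0.]
 [663. 249.   1.]
 [522. 276. 264.]
 [523. 277. 262.]
 [522. 280. 264.]
 [523. 281. 263.]
 [523. 283. 263.]
 [532. 286. 245.]
 [523. 287. 262.]
 [523. 289. 263.]
 [523. 291. 263.]
 [523. 293. 262.]
 [522. 295. 263.]
 [663. 325.   0.]
 [663. 331.  -1.]
 [663. 337.  -0.]]
```

Emit:
jog_arm --commands '[[-1, [-0.209, -0.307, 0], [0, 0, 0]], [-1, [-0.209, -0.307, 0], [0, 0, 0]], [-1, [-0.209, -0.307, 0], [0, 0, 0]], [-1, [0, 0, 0.3], [0, 0, 0]], [-1, [0, 0, 0.4], [0, 0, 0]], [-1, [0, 0, 0.4], [0, 0, 0]], [-1, [0, 0, 0.3], [0, 0, 0]], [-1, [0, 0, 0.3], [0, 0, 0]], [-1, [0, 0, 0], [0, 0, 0]], [-1, [0, 0, 0], [0, 0, 0]]]'

```text
t: 2.95
ee_pos: [598.0, 194.5, 52.9]
orientation: [0.023, -3.141, 0.0]
ft_force: [0.1, -0.5, 0.5]
width: 0.7
grasp_force: 0.0
```

Emit:
jog_arm --commands '[[-1, [0, 0, 0.1], [0, 0, 0]], [-1, [0, 0, 0.08], [0, 0, 0]], [-1, [0, 0, 0.06], [0, 0, 0]], [-1, [0, 0, 0.04], [0, 0, 0]], [-1, [0, 0, 0], [0, 0, 0]], [-1, [0, 0, 0], [0, 0, 0]]]'

```text
t: 3.55
ee_pos: [598.5, 193.6, 24.7]
orientation: [0.021, -3.142, -0.0]
ft_force: [0.6, 0.0, 0.2]
width: 0.6
grasp_force: 0.0
```

Emit:
jog_arm --commands '[[-1, [0, 0, 0.02], [0, 0, 0]], [-1, [0, 0, 0.02], [0, 0, 0]], [-1, [0, -0.03, 0], [0, 0, 0]], [-1, [0, -0.03, 0], [0, 0, 0]], [-1, [0, -0.03, 0], [0, 0, 0]], [-1, [0, -0.03, 0], [0, 0, 0]], [-1, [0, -0.03, 0], [0, 0, 0]], [-1, [0, -0.03, 0], [0, 0, 0]]]'

```text
t: 4.35
ee_pos: [598.7, 175.4, 20.7]
orientation: [-0.021, 3.141, 0.0]
ft_force: [0.0, -0.4, 0.5]
width: 0.6
grasp_force: 0.0
```

Emit:
jog_arm --commands '[[-1, [0, -0.03, 0], [0, 0, 0]], [-1, [0, -0.03, 0], [0, 0, 0]], [-1, [0, -0.03, 0], [0, 0, 0]], [-1, [0, -0.03, 0], [0, 0, 0]]]'

```text
t: 4.75
ee_pos: [598.9, 163.8, 20.7]
orientation: [-0.021, 3.141, 0.001]
ft_force: [0.3, 1.6, -0.4]
width: 0.6
grasp_force: 1.0
```

Emit:
jog_arm --commands '[[-1, [0, -0.04, 0], [0, 0, 0]], [-1, [0, -0.04, 0], [0, 0, 0]], [-1, [0, -0.04, 0], [0, 0, 0]], [-1, [0, -0.04, 0], [0, 0, 0]], [-1, [0, -0.04, 0], [0, 0, 0]], [-1, [0, -0.04, 0], [0, 0, 0]], [-1, [0, -0.04, 0], [0, 0, 0]], [-1, [0, -0.04, 0], [0, 0, 0]], [-1, [0, -0.04, 0], [0, 0, 0]], [-1, [0, -0.04, 0], [0, 0, 0]]]'

```text
t: 5.75
ee_pos: [599.3, 123.4, 20.7]
orientation: [-0.021, 3.142, 0.0]
ft_force: [-0.6, 2.3, 0.4]
width: 0.7
grasp_force: 1.1
```

Emit:
jog_arm --commands '[[-1, [0, -0.04, 0], [0, 0, 0]], [-1, [0, -0.04, 0], [0, 0, 0]], [-1, [0, -0.04, 0], [0, 0, 0]], [-1, [0, -0.04, 0], [0, 0, 0]], [-1, [0, -0.04, 0], [0, 0, 0]], [-1, [0, -0.04, 0], [0, 0, 0]], [-1, [0, -0.04, 0], [0, 0, 0]], [-1, [0, -0.04, 0], [0, 0, 0]], [-1, [0, -0.04, 0], [0, 0, 0]], [-1, [0, -0.04, 0], [0, 0, 0]]]'

```text
t: 6.75
ee_pos: [600.0, 83.4, 20.8]
orientation: [-0.021, 3.141, 0.0]
ft_force: [0.6, 2.6, 1.1]
width: 0.5
grasp_force: 1.5
```

```bash
python3 - <<'E'
from h import *
o=get_obs();d=cam('top')
print(o['ee_pos'],o['ft_force'],o['orientation'],o['width'])
cv2.imwrite('pics/c2.png',cv2.resize(d['image'][160:265,180:350],None,fx=4.5,fy=4.5,interpolation=cv2.INTER_CUBIC))
w=cam('wrist');cv2.imwrite('pics/w2.png',w['image'])
E
```

```text
[599.98120825  83.44492043  20.7799401 ] [0.55837781 2.64630017 1.10642152] [-2.09217149e-02  3.14131017e+00  1.60772660e-04] 0.5206367527263801
```

View pics/w2.png

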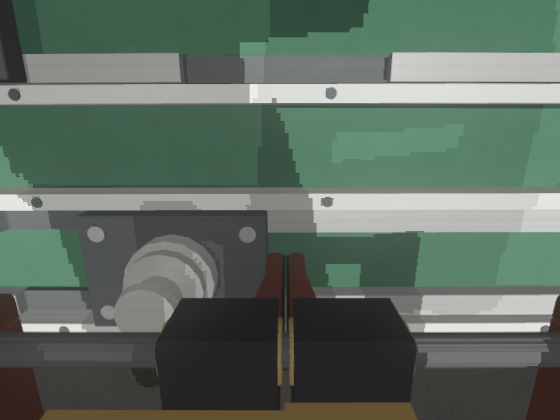

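The fingers sit behind the board's rear edge (column ~268) and the board runs straight in its lane. I'll continue more slowly.

Emit:
jog_arm --commands '[[-1, [0, -0.03, 0], [0, 0, 0]], [-1, [0, -0.03, 0], [0, 0, 0]], [-1, [0, -0.03, 0], [0, 0, 0]], [-1, [0, -0.03, 0], [0, 0, 0]], [-1, [0, -0.02, 0], [0, 0, 0]], [-1, [0, -0.02, 0], [0, 0, 0]], [-1, [0, -0.02, 0], [0, 0, 0]], [-1, [0, -0.02, 0], [0, 0, 0]], [-1, [0, -0.02, 0], [0, 0, 0]]]'

```text
t: 7.75
ee_pos: [600.1, 61.6, 20.7]
orientation: [0.021, -3.141, 0.0]
ft_force: [0.8, 1.8, -1.3]
width: 0.4
grasp_force: 0.8
```

Emit:
jog_arm --commands '[[-1, [0, -0.02, 0], [0, 0, 0]], [-1, [0, -0.02, 0], [0, 0, 0]], [-1, [0, -0.02, 0], [0, 0, 0]], [-1, [0, -0.02, 0], [0, 0, 0]], [-1, [0, -0.02, 0], [0, 0, 0]]]'

```text
t: 8.25
ee_pos: [600.3, 51.6, 20.7]
orientation: [0.021, -3.141, -0.0]
ft_force: [0.5, 1.3, 0.0]
width: 0.3
grasp_force: 0.8
```

```bash
python3 - <<'E'
from h import *
w=cam('wrist');cv2.imwrite('pics/w3.png',w['image'])
C=cloud(w)
def reg(u0,u1,v0,v1): return np.median(C[v0:v1,u0:u1].reshape(-1,3),0).round(1)
print('board far-left/right patch',reg(92,115,250,300),reg(235,255,255,290),'strip',reg(60,240,196,206))
E
```

```text
board far-left/right patch [601.2 -41.7  24.8] [596.4  31.5  30.4] strip [562.3 -13.9  24.4]
```

Leading end has dipped (24.8 against 30.4 mm at the rear). Continuing in small steps.

Emit:
jog_arm --commands '[[-1, [0, -0.015, 0], [0, 0, 0]], [-1, [0, -0.015, 0], [0, 0, 0]], [-1, [0, -0.015, 0], [0, 0, 0]], [-1, [0, -0.015, 0], [0, 0, 0]]]'

```text
t: 8.7
ee_pos: [600.4, 45.6, 20.7]
orientation: [0.021, -3.141, 0.0]
ft_force: [0.3, 1.4, -1.5]
width: 0.5
grasp_force: 0.8
```

Emit:
jog_arm --commands '[[-1, [0, -0.015, 0], [0, 0, 0]], [-1, [0, -0.015, 0], [0, 0, 0]]]'

```text
t: 8.9
ee_pos: [600.4, 42.6, 20.7]
orientation: [0.021, -3.142, 0.0]
ft_force: [0.2, 1.5, -1.4]
width: 0.7
grasp_force: 0.8
```

```bash
cat > chk.py <<'E'
from h import *
w=cam('wrist');C=cloud(w)
def reg(u0,u1,v0,v1): return np.median(C[v0:v1,u0:u1].reshape(-1,3),0).round(1)
print('board',reg(92,115,250,300),reg(235,255,255,290),'strip',reg(60,240,196,206),get_obs()['ft_force'])
cv2.imwrite('pics/w4.png',w['image'])
E
python3 chk.py
```

```text
board [601.5 -50.7  24.7] [596.9  22.3  29.7] strip [562.5 -23.1  24.4] [-0.39946579  0.34358966 -0.24110303]
```

Emit:
jog_arm --commands '[[-1, [0, -0.01, 0], [0, 0, 0]], [-1, [0, -0.01, 0], [0, 0, 0]], [-1, [0, -0.01, 0], [0, 0, 0]]]'

```text
t: 9.25
ee_pos: [600.5, 39.7, 20.7]
orientation: [-0.021, 3.141, -0.0]
ft_force: [0.0, 1.7, -0.4]
width: 0.7
grasp_force: 0.7
```

Emit:
jog_arm --commands '[[-1, [0, -0.01, 0], [0, 0, 0]], [-1, [0, -0.01, 0], [0, 0, 0]]]'

```text
t: 9.45
ee_pos: [600.6, 37.7, 20.8]
orientation: [-0.021, 3.141, 0.0]
ft_force: [0.1, 1.7, -0.1]
width: 0.9
grasp_force: 0.9
```

```bash
python3 chk.py
```

```text
board [602.  -55.8  24.4] [599.4  16.8  24.4] strip [562.6 -27.8  24.4] [0.03600574 1.68939263 0.24427285]
```

The trailing end has dropped: both ends read 24.4 mm, level with the strip. Backing off and rising.

Emit:
jog_arm --commands '[[-1, [0, 0.05, 0], [0, 0, 0]], [-1, [0, 0.2, 0], [0, 0, 0]], [-1, [0, 0.2, 0], [0, 0, 0]], [-1, [0, 0, -0.2], [0, 0, 0]], [-1, [0, 0, -0.3], [0, 0, 0]], [-1, [0, 0.2, -0.4], [0, 0, 0]], [-1, [0, 0.3, -0.4], [0, 0, 0]], [-1, [0, 0.2, -0.3], [0, 0, 0]], [-1, [0, 0, 0], [0, 0, 0]], [-1, [0, 0, 0], [0, 0, 0]]]'

```text
t: 10.5
ee_pos: [599.0, 153.1, 181.1]
orientation: [-0.023, 3.14, -0.0]
ft_force: [0.7, -0.8, -0.6]
width: 0.6
grasp_force: 0.0
```

```bash
python3 - <<'E'
from h import *
w=cam('wrist');cv2.imwrite('pics/w5.png',w['image']);o=get_obs();print(o['t'],o['ee_pos'],o['ft_force'])
C=cloud(w);k=(abs(C[...,0]-600)<20)&(C[...,2]>20)&(C[...,2]<35)
for lo in range(-70,80,10):
    q=C[k&(C[...,1]>=lo)&(C[...,1]<lo+10)]
    if len(q)>20: print(lo,len(q),np.median(q[:,2]).round(1))
E
```

```text
10.55 [598.23481299 152.40774616 179.90224732] [ 0.47981668 -1.35354109  0.58414346]
-70 61 24.4
-60 376 24.7
-50 160 24.4
-40 41 24.7
-10 168 25.9
0 489 24.9
10 417 24.6
20 422 24.4
```

View pics/w5.png

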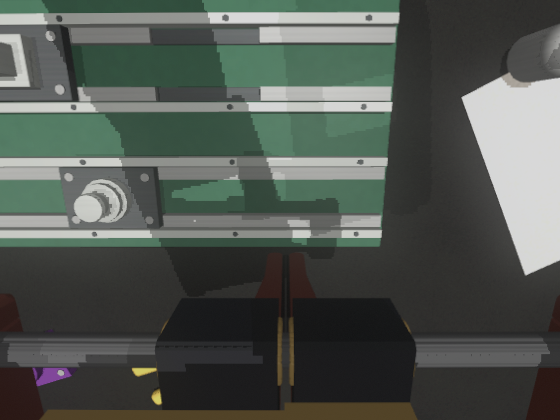

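The board (62–160, 167–228) lies flat in the notch at 24.5 mm. The hand is clear and the other board is undisturbed at (30,60).

```bash
python3 -c "
from workcell import close_job;print(close_job())"
```

```text
the job is handed in; nothing more can be done
None
```

I pushed the round-part board along the far lane until it dropped into its notch. It lies flat, with its top at about 24.5 mm, level with the guide strips. The hand is clear, nothing else was touched, and the job is handed in, though no verdict came back.

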